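# Put the microwave measuring kit back in its nests

### The arm

A 6-joint arm with a two-finger parallel gripper is mounted at the origin on the work surface. World frame = base frame: x ahead of the robot, y to its left, z up, the work surface at z = 0. Lengths are in m, angles in rad, forces in N, time in s.
With the tool pointing down it reaches from about 0.3 to 0.75 m from the base axis. Payload 8.5 kg.
Tool frame: the origin (TCP) lies midway between the tips of the shut fingers; the grasp point (between the pads) lies 19 mm behind it; z points along the fingers, y is the line along which they close (so a half turn about z gives the same grasp; the last joint's range is limited). The gripper opens to 88 mm and grips with 3 to 60 N. Pads are 18 mm wide; open, the fingers measure 123 mm over their backs; the gripper's body (75 mm by 187 mm) begins 45 mm behind the grasp point.
Start: joints at [0.941, 0.381, 1.297, -0, 1.464, -0.215], TCP at [0.222, 0.503, 0.239] pointing down, gripper open.
Joint ranges: [-3.11, 3.11], [-0.89, 2.33], [0.22, 2.48], [-1.42, 4.56], [0.17, 2.85], [-2.88, 2.88]. Speed limits (rad/s): [2.39, 2.39, 3.14, 3.14, 3.14, 3.14].

### API

Orientations are given as a rotation vector (axis times angle).
In Python, from cell import state, vision, order gives the robot as it stands.
- The arm moves only by the tool send_rows, never from a script. Its argument "moves" is text: rows parted by semicolons, each of 7 numbers parted by spaces: the finger opening in cm, from 0 to 8.81, then the shift along the tool's x, y, z in cm, then the turn, a rotation vector about the tool's x, y, z in degrees. In form: grip tx ty tz ax ay az; .... A call has 1 to 8 rows; each row is the pose to reach, as a shift and turn from the pose commanded when the call began, along the tool's axes at that moment; what a row does not reach only later rows make up. A row lasts 1/12 s, in which the tool goes at most 41.7 mm and 7.16 degrees, less where a joint would pass 70% of its speed; a pose out of reach is approached as far as the arm can. A call with a gripper value outside its range is refused whole. The fingers move at their own pace and stop on an object; the grip force is fixed at half the most. Time passes only in rows, so rows that repeat a pose let the fingers close. It gives the time, the measured TCP pose, the force, the opening and the grip force at its end, in the units of the state.
- state(): the state, without advancing time (a new reading comes with each control period).
- vision.grab_frame(name): name is "side" or "top"; returns a dict with "frame" (400x640x3 uint8, red, green, blue), "depth" (400x640 float32, m along the optical axis (not along the pixel's ray), 0 where there is no reading), "fovy" (degrees; the focal length in pixels is half the picture's height over the tangent of half this angle, whatever the lens; pixels are square), "cx", "cy" (the principal point, pixels), "k1" (the pictures are not rectified: a ray, as slopes to the right and down, at radius r is drawn at 1 + k1 r^2 times it, then the intrinsics apply), "cam_to_world" (4x4, takes a point from camera to world coordinates). Camera axes: x right, y down, z forward; pixel columns grow to the right and rows downward; lengths in m; the calibration is good to about 2 mm. A picture is of the moment at which its call begins.
- order.sign_off(): hands the job in; it is judged then, once.
The state is a dict: "clock": time; "q": joint angles; "dq": joint speeds; "joint_efforts": joint torques, N m; "position": TCP position; "tcp_rot": TCP orientation; "force": force on the tool from outside, world axes, zero at the start; "torque": the same for the moment, N m; "gripper_width": finger opening in m; "finger_force": force on a finger pad.
Only numpy, scipy, OpenCV 4.12 (cv2) and the standard library are available. Lean on these libraries where they do the work, as an engineer would, in place of code of your own. Each camera call takes 0.05 s, during which the arm holds its last target. There are 200 camera calls.

### The job

Put each of the four loose microwave parts into the empty nest that has its outline: the long waveguide section, the short one, the horn and the finned round load, each sitting flat on the floor of its nest, the same way up as it stands now. Set the parts down gently, do not drop them, and do not shift the white field probe that stands among them.

Things in the scene. Friction and masses are not known exactly. Their poses are not given: they have to be found in the camera images.
- long_guide: The longer of two straight aluminium waveguide sections, lying: rectangular tube with a square flange at each end. 110 mm long along x; flanges 42 x 42 mm, 6 mm thick; tube 26 mm wide (y), 24 mm high, from 9 to 33 mm above the underside. About 0.22 kg. Origin at the centre of its underside (flanges' lower edges), z up. Either end may go either way.
- short_guide: The shorter of the two waveguide sections, otherwise the same: 65 mm long along x (53 mm of tube between the flanges); flanges 42 x 42 mm, 6 mm thick; tube 26 mm wide (y), 24 mm high, from 9 to 33 mm above the underside. About 0.15 kg. Origin at the centre of its underside, z up. Either end may go either way.
- horn: Aluminium horn antenna standing mouth down: smooth four-sided pyramid, 66 x 66 mm at the foot, narrowing to 30 x 30 mm at 50 mm height, topped by a block 40 mm (x) by 30 mm (y) from 50 to 80 mm height; a brass connector 11 mm thick sticks 12 mm out of the block's +x side. About 0.25 kg. Origin at the centre of its underside, z up. Any quarter turn will do.
- load: Finned dark steel cylinder (terminating load) standing upright: 40 mm diameter, 45 mm high, with a brass connector 16 mm in diameter and 12 mm high on top. About 0.2 kg. Origin at the centre of its underside, z up (yaw means nothing).
- long_nest: Black-rimmed oblong nest for the long waveguide section: pocket 126 mm (x) by 58 mm (y), grey floor 4 mm above the bench, rim 4 mm thick with its top 12 mm above the bench. Fixed to the bench. Origin at the centre of its underside, on the bench; z up, x along the pocket.
- short_nest: Black-rimmed oblong nest for the short waveguide section: pocket 81 mm (x) by 58 mm (y), floor 4 mm above the bench, rim 4 mm thick with its top 12 mm above the bench. Fixed to the bench. Origin at the centre of its underside, on the bench; z up, x along the pocket.
- square_nest: Black-rimmed square nest for the horn: pocket 82 x 82 mm, floor 4 mm above the bench, rim 4 mm thick with its top 12 mm above the bench. Fixed to the bench. Origin at the centre of its underside, on the bench; z up, x and y along its sides.
- round_nest: Black-rimmed round nest for the finned load: pocket 56 mm in diameter, floor 4 mm above the bench, rim 4 mm thick with its top 12 mm above the bench. Fixed to the bench. Origin at the centre of its underside, on the bench; z up.
- probe: Field probe, to be left where it stands: white ball of 20 mm diameter on a thin stalk and a black disc foot of 26 mm diameter, 60 mm high in all, loose, standing among the other things. Origin at the centre of its underside, z up. A brass barrel (26 mm diameter, 26 mm high) and a steel ring (26 mm diameter, 10 mm high) also stand there; they do not matter.
Not all that is in view belongs to the job. What is shaped like the square_nest but orange or purple is not meant.

How it is judged:
At the end, for the whole second after the job is handed in: Each part in its own nest (long, short, square for the horn, round for the load): within 13 mm of its centre, underside on its floor (1 to 7 mm above the bench), upright within 0.08 rad, waveguides along their nests within 0.35 rad, released and at rest (horizontal distance between long_guide and long_nest below 0.013 m and z of long_guide in the frame of long_nest between 0.001 and 0.007 m and angle between each of long_guide, short_guide, horn, load's own z axis and vertical below 0.08 rad and linear speed of each of long_guide, short_guide, horn, load below 0.02 m/s and angle between the x axis of long_guide and the x axis of long_nest, either way round below 0.35 rad and horizontal distance between short_guide and short_nest below 0.013 m and z of short_guide in the frame of short_nest between 0.001 and 0.007 m and angle between the x axis of short_guide and the x axis of short_nest, either way round below 0.35 rad and horizontal distance between horn and square_nest below 0.013 m and z of horn in the frame of square_nest between 0.001 and 0.007 m and horizontal distance between load and round_nest below 0.013 m and z of load in the frame of round_nest between 0.001 and 0.007 m); the robot touches nothing.
It fails at once if a part is dropped (falls free of the fingers faster than 0.6 m/s, a drop of about 20 mm) ((linear speed of long_guide above 0.6 m/s and contact force between long_guide and the fingers below 0.05 N) or (linear speed of short_guide above 0.6 m/s and contact force between short_guide and the fingers below 0.05 N) or (linear speed of horn above 0.6 m/s and contact force between horn and the fingers below 0.05 N) or (linear speed of load above 0.6 m/s and contact force between load and the fingers below 0.05 N)).
It fails at once if the field probe is shifted by more than 15 mm or knocked over (distance of probe from where it was at the start of the episode above 0.015 m or angle between probe's own z axis and vertical above 0.5 rad).
It also fails if it takes over 112 s, if anything falls off the work surface, if the arm or the gripper's body presses on something with over 40 N, if the wrist force passes 120 N, or if a joint passes its speed limit or range.

## Working session

There is one attempt and no reset: what is moved stays moved. The work goes in short steps, Python scripts to look and compute and a tool call to move; the robot and the scene stay as the last step left them, time stands still between calls to the robot, and variables do not carry over. Pictures are saved under pics/ and viewed, at most 14 in all, crops included, and the job is handed in when it is done.

Besides the shell and the picture viewer there is one more tool, called as a command line: name --argument value ..., lists and objects as JSON in quotes. send_rows: Moves the arm, as the interface text tells. Its arguments: {"type":"object","properties":{"moves":{"type":"string"}},"required":["moves"]}

```bash
mkdir -p pics; ls; python3 - <<'E'
from cell import state, vision
import cv2,numpy as np
for n in("side","top"):
    d=vision.grab_frame(n); np.save(f"{n}.npy",d,allow_pickle=True)
    cv2.imwrite(f"pics/{n}0.png",d["frame"][:,:,::-1])
    print(n,d["fovy"],d["cx"],d["cy"],d["k1"]);print(np.round(d["cam_to_world"],4))
s=state();print(s)
E
```

```text
pics
side 44.57501311676445 310.4536022802739 201.4006605031986 0.0024588257238153197
[[ 0.8938 -0.3337  0.2996  0.1712]
 [-0.4484 -0.6527  0.6106 -0.7287]
 [-0.0082 -0.6801 -0.7331  0.9049]
 [ 0.      0.      0.      1.    ]]
top 53.71242306802362 319.7245888200632 198.46503983606624 -0.07770684619272496
[[ 0.0143 -0.9951  0.0976  0.4089]
 [-0.9998 -0.0127  0.0167 -0.0104]
 [-0.0153 -0.0978 -0.9951  1.0434]
 [ 0.      0.      0.      1.    ]]
{'clock': 0.1, 'q': array([ 9.40701590e-01,  3.81131881e-01,  1.29814049e+00, -4.28886509e-05,
        1.46358841e+00, -2.15282606e-01]), 'dq': array([ 0.00207852, -0.00092027, -0.00116765,  0.00139056,  0.00060853,
       -0.00011088]), 'joint_efforts': array([ 3.99918499e-03, -4.38647568e+01, -2.24909896e+01,  7.15060160e-02,
        3.41865630e-02, -8.43680368e-05]), 'position': array([0.22151657, 0.50315298, 0.23821276]), 'tcp_rot': array([-6.46817518e-01, -3.07379311e+00,  1.84385865e-03]), 'force': array([-0.94481427,  0.28718127,  0.22149808]), 'torque': array([-0.02979401, -0.05827924,  0.10580184]), 'finger_force': 0.0, 'gripper_width': 0.08835101204881203}
```

View pics/top0.png

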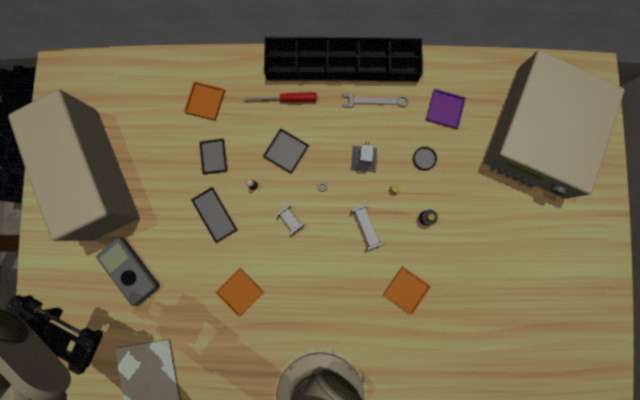

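View pics/side0.png

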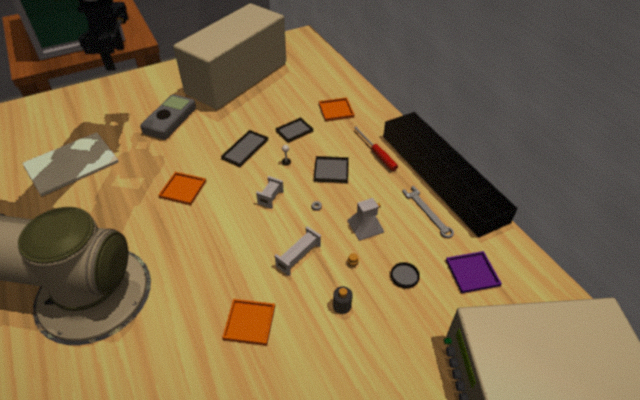

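The top view shows the long guide at (366,228), short guide (290,220), horn (365,156) and load (428,217). The nests are long (214,214), short (213,156), square (286,150) and round (425,158), with the probe at (252,184). The side view shows the same things: horn (367,215), load (342,298), probe (286,155). Next I'll take enlarged crops of both.

```bash
cat > h.py <<'E'
import numpy as np, cv2
from cell import state, vision
from scipy.spatial.transform import Rotation as R
def load(n): return np.load(f"{n}.npy",allow_pickle=True).item()
def grab(n):
    d=vision.grab_frame(n); np.save(f"{n}.npy",d,allow_pickle=True); return d
def rays(d,uv):
    f=200/np.tan(np.radians(d["fovy"])/2)
    K=np.array([[f,0,d["cx"]],[0,f,d["cy"]],[0,0,1.]])
    p=cv2.undistortPoints(np.array(uv,float).reshape(-1,1,2),K,np.array([d["k1"],0,0,0.]))[:,0]
    r=np.c_[p,np.ones(len(p))]@d["cam_to_world"][:3,:3].T
    return d["cam_to_world"][:3,3],r
def atz(d,uv,z):
    c,r=rays(d,uv); return c+r*((z-c[2])/r[:,2])[:,None]
def cloud(d):
    v,u=np.mgrid[0:400,0:640]; c,r=rays(d,np.c_[u.ravel(),v.ravel()])
    P=c+r*d["depth"].reshape(-1,1); P[d["depth"].ravel()==0]=np.nan
    return P.reshape(400,640,3)
def tri(a,ua,b,ub):
    c1,r1=rays(a,[ua]);c2,r2=rays(b,[ub])
    A=np.c_[r1[0],-r2[0]];t=np.linalg.lstsq(A,c2-c1,rcond=None)[0]
    p,q=c1+t[0]*r1[0],c2+t[1]*r2[0]; return (p+q)/2,np.linalg.norm(p-q)
def crop(d,x0,y0,w,h,k,name):
    c=d["frame"][y0:y0+h,x0:x0+w,::-1]
    c=cv2.convertScaleAbs(c,alpha=1.5,beta=10)
    cv2.imwrite(f"pics/{name}.png",cv2.resize(c,None,fx=k,fy=k,interpolation=cv2.INTER_CUBIC))
E
python3 - <<'E'
from h import *
t,s=load("top"),load("side")
crop(t,185,120,265,140,3,"tc"); crop(s,215,85,220,235,2.5,"sc")
for n,d in(("top",t),("side",s)):
    P=cloud(d)
    for nm,(x,y) in dict(table=((330,260) if n=="top" else (230,230))).items(): print(n,P[y,x])
P=cloud(t)
for nm,uv in dict(long=(366,228),short=(290,220),horn=(367,154),load=(430,217),ln=(214,214),sn=(213,156),sq=(286,150),rn=(425,158)).items():
    x,y=uv; print(nm,np.round(P[y,x],4))
P=cloud(s)
for nm,uv in dict(long=(298,250),short=(270,190),ln=(245,148),sn=(294,130),sq=(331,169),rn=(405,275)).items():
    x,y=uv; print('side',nm,np.round(P[y,x],4))
E
```

```text
top [ 3.49680591e-01 -2.21867875e-02 -2.99185419e-04]
side [0.32656743 0.02826817 0.0012042 ]
long [ 0.4338 -0.1124  0.0356]
short [0.4516 0.0818 0.0335]
horn [ 0.6153 -0.1097  0.0819]
load [ 0.4627 -0.2711  0.0552]
ln [0.4658 0.2878 0.0035]
sn [0.6224 0.297  0.0043]
sq [0.64   0.0992 0.006 ]
rn [ 0.6232 -0.2732  0.0047]
side long [ 0.4363 -0.1223  0.0334]
side short [0.4555 0.0794 0.0317]
side ln [0.4677 0.2892 0.0031]
side sn [0.6253 0.3003 0.0014]
side sq [0.6397 0.0993 0.0075]
side rn [ 0.6256 -0.2711  0.0042]
```

View pics/tc.png

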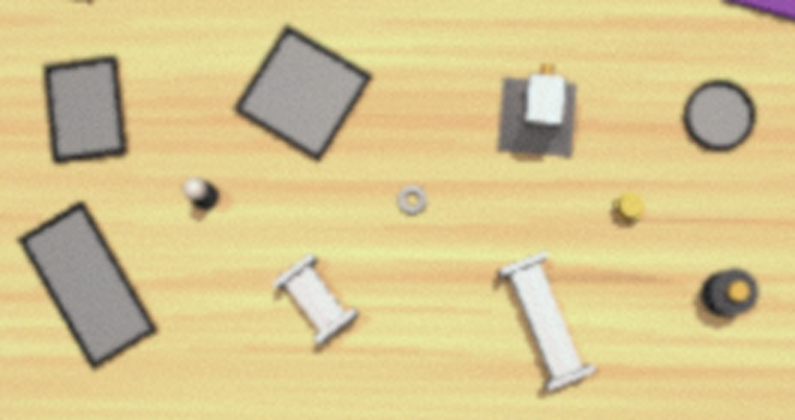

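View pics/sc.png

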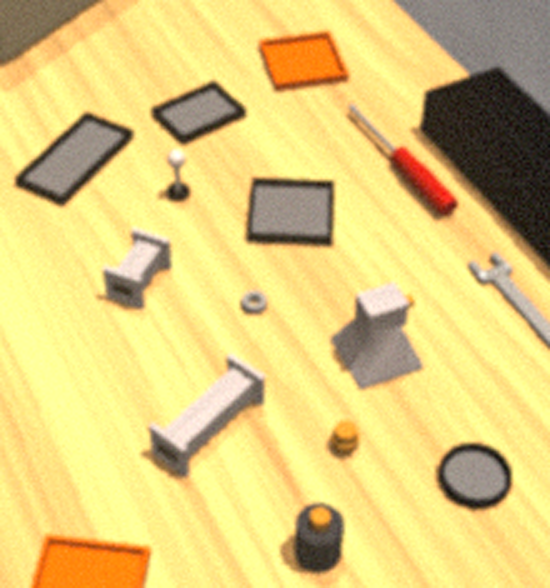

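The crops give clear corners. In `tc`, the square nest runs (288,27)-(371,75)-(318,159)-(236,107), the horn block top is centred near (545,99), the load connector is at (739,291), and the probe foot is near (205,196). I'll triangulate these against the matching points in `sc`, and fit the guides from depth.

```bash
python3 - <<'E'
from h import *
t,s=load("top"),load("side")
T=lambda p:[(185+(x+.5)/3-.5,120+(y+.5)/3-.5) for x,y in p]
S=lambda p:[(215+(x+.5)/2.5-.5,85+(y+.5)/2.5-.5) for x,y in p]
def rect(P,lab):
    c,wh,a=cv2.minAreaRect((P[:,:2]*1000).astype(np.float32)); 
    if wh[0]<wh[1]: wh=wh[::-1]; a+=90
    print(lab,'c',np.round(c,1),'size',np.round(wh,1),'long-axis yaw',round(a%180,1))
N=dict(long=([(82,203),(156,330),(95,367),(20,240)],[(132,134),(62,203),(17,180),(88,115)]),
 short=([(45,66),(116,58),(126,152),(54,161)],[(213,84),(245,111),(183,140),(152,112)]),
 sq=([(288,27),(371,75),(318,159),(236,107)],[(333,182),(332,242),(249,240),(249,179)]),
 rnd=([(719,115)],[(475,475)]),
 hornblk=([(530,73),(564,75),(561,125),(526,122)],[(392,286),(413,305),(377,319),(357,296)]),
 hornfoot=([(502,79),(576,84),(572,157),(498,153)],[]),
 loadtop=([(739,291)],[(320,515)]),probeball=([(194,187)],[(177,158)]))
zs=dict(hornblk=.08,loadtop=.057,hornfoot=0,probeball=.05)
for k,(a,b) in N.items():
    z=zs.get(k,.012); pt=atz(t,T(a),z)
    print(k,'top@z',np.round(pt.mean(0)*1000,1))
    if len(a)>1: rect(pt,'   top')
    if b:
        ps=atz(s,S(b),z); print('   side@z',np.round(ps.mean(0)*1000,1))
        if len(b)>1: rect(ps,'   side')
        q=[tri(t,i,s,j) for i,j in zip(T(a),S(b))]
        print('   tri',np.round(np.mean([x[0] for x in q],0)*1000,1),'z',[round(x[0][2]*1000,1) for x in q],'gap',[round(x[1]*1000,1) for x in q])
for n,d in(("top",t),("side",s)):
    P=cloud(d).reshape(-1,3)
    for k,c,r,lo,hi in(("long",(.434,-.112),.075,.02,.06),("short",(.453,.081),.055,.02,.06),("load",(.462,-.27),.04,.025,.05),("loadconn",(.462,-.27),.04,.052,.07),("hornblk",(.615,-.11),.05,.07,.1),("probe",(.545,.19),.04,.015,.1)):
        Q=P[(np.hypot(P[:,0]-c[0],P[:,1]-c[1])<r)&(P[:,2]>lo)&(P[:,2]<hi)]
        print(n,k,len(Q),'zmed',np.round(np.median(Q[:,2]),4),'max',np.round(Q[:,2].max(),4),'mean',np.round(Q.mean(0),4)); rect(Q,'   ')
E
```

```text
long top@z [463.9 285.5  12. ]
   top c [463.8 285.9] size [132.   64.1] long-axis yaw 32.3
   side@z [465.4 281.3  12. ]
   side c [465.1 280.7] size [134.7  64.6] long-axis yaw 31.8
   tri [465.4 286.1   8.1] z [np.float64(7.4), np.float64(5.7), np.float64(11.3), np.float64(8.2)] gap [np.float64(2.4), np.float64(1.6), np.float64(2.8), np.float64(4.0)]
short top@z [620.8 294.6  12. ]
   top c [621.1 294.5] size [87.9 65.3] long-axis yaw 8.2
   side@z [621.6 291.2  12. ]
   side c [621.6 291. ] size [86.9 63.5] long-axis yaw 9.9
   tri [622.4 295.4   8.6] z [np.float64(8.1), np.float64(11.1), np.float64(9.4), np.float64(5.6)] gap [np.float64(0.2), np.float64(2.6), np.float64(2.8), np.float64(1.6)]
sq top@z [638.   99.3  12. ]
   top c [638.1  99.4] size [88.6 87.2] long-axis yaw 149.1
   side@z [637.9  96.3  12. ]
   side c [636.5  96.6] size [94.4 91.6] long-axis yaw 59.8
   tri [639.1  99.4   8.5] z [np.float64(12.7), np.float64(6.1), np.float64(2.4), np.float64(12.9)] gap [np.float64(2.7), np.float64(1.2), np.float64(3.1), np.float64(3.3)]
rnd top@z [ 621.7 -269.6   12. ]
   side@
[... 1649 characters left out ...]
.1174  0.0324]
    c [ 439.3 -115.5] size [112.2  41.4] long-axis yaw 22.3
side short 363 zmed 0.0329 max 0.0446 mean [0.4551 0.0804 0.0332]
    c [455.4  82.7] size [68.3 43.9] long-axis yaw 36.2
side load 295 zmed 0.0433 max 0.0499 mean [ 0.4621 -0.2778  0.0412]
    c [ 464.3 -273.8] size [40.5 38.8] long-axis yaw 97.2
side loadconn 52 zmed 0.0562 max 0.0597 mean [ 0.4644 -0.2737  0.056 ]
    c [ 464.8 -272.5] size [17.  14.2] long-axis yaw 59.8
side hornblk 226 zmed 0.0791 max 0.084 mean [ 0.6199 -0.1114  0.0785]
    c [ 626.  -109.3] size [52.5 34.1] long-axis yaw 177.7
side probe 54 zmed 0.0525 max 0.0617 mean [0.5452 0.1824 0.0483]
    c [547.4 181.5] size [19.4 14.2] long-axis yaw 2.6
```

```bash
cat > plan.py <<'E'
from h import *
import sys
# plan.py x y z yaw_y [x y z yaw_y ...] (mm, deg): shift/turn in tool axes from the measured pose
st=state(); p=st["position"]; R0=R.from_rotvec(st["tcp_rot"])
y=R0.as_matrix()[:,1]
print("t",round(st["clock"],2),"tcp mm",np.round(p*1000,1),"yaw_y",round(np.degrees(np.arctan2(y[1],y[0])),1),"w",round(st["gripper_width"]*1000,1),"F",np.round(st["force"],1),"ff",round(st["finger_force"],1))
a=np.array(sys.argv[1:],float).reshape(-1,4)
for X in a:
    c,s=np.cos(np.radians(X[3])),np.sin(np.radians(X[3]))
    Y=np.array([c,s,0]);Z=np.array([0,0,-1.]);M=R.from_matrix(np.c_[np.cross(Y,Z),Y,Z])
    d=R0.inv().apply(X[:3]/1000-p)*100
    print("shift cm",np.round(d,2),"|",round(np.linalg.norm(d),1),"turn deg",np.round(np.degrees((R0.inv()*M).as_rotvec()),1))
E
python3 plan.py 454.7 83 120 128
```

```text
t 0.1 tcp mm [221.5 503.2 238.2] yaw_y 66.2 w 88.4 F [-0.9  0.3  0.2] ff 0.0
shift cm [-38.28 -29.04  11.85] | 49.5 turn deg [ -0.1  -0.1 -61.8]
```

send_rows --moves "6 -2 -1.5 0 0 0 -3; 6 -5 -3.8 1 0 0 -8; 6 -8 -6 2 0 0 -13; 6 -11 -8.3 3 0 0 -18; 6 -14 -10.6 4 0 0 -23; 6 -17 -13 5 0 0 -28; 6 -20 -15.2 6 0 0 -33; 6 -23 -17.4 7 0 0 -38"

```text
clock: 0.77
position: [0.3623, 0.2497, 0.1683]
tcp_rot: [0.396, -3.116, 0.0]
force: [0.7, -0.1, -0.7]
gripper_width: 0.0597
finger_force: 0.0
```

```bash
python3 plan.py 454.7 83 120 128
```

```text
t 0.77 tcp mm [362.3 249.7 168.3] yaw_y 104.5 w 59.7 F [ 0.7 -0.1 -0.7] ff 0.0
shift cm [ -4.77 -18.45   4.83] | 19.7 turn deg [  0.   -0.  -23.5]
```

send_rows --moves "6 -0.9 -3.5 0.9 0 0 -5; 6 -1.8 -7 1.8 0 0 -10; 6 -2.7 -10.5 2.7 0 0 -15; 6 -3.6 -14 3.6 0 0 -19; 6 -4.3 -16.6 4.3 0 0 -22; 6 -4.7 -18 4.7 0 0 -23.5; 6 -4.8 -18.5 4.8 0 0 -23.5; 6 -4.8 -18.5 4.8 0 0 -23.5"

```text
clock: 1.43
position: [0.4541, 0.0832, 0.1204]
tcp_rot: [1.012, -2.973, -0.001]
force: [-0.8, 0.0, 0.6]
gripper_width: 0.0601
finger_force: 0.0
```

```bash
python3 plan.py 454.7 83 11 128; python3 - <<'E'
from h import *
d=grab("top"); crop(d,225,140,160,120,5,"a1")
E
```

```text
t 1.43 tcp mm [454.1  83.2 120.4] yaw_y 127.6 w 60.1 F [-0.8  0.   0.6] ff 0.0
shift cm [-0.04 -0.06 10.94] | 10.9 turn deg [ 0.  -0.  -0.4]
```

View pics/a1.png

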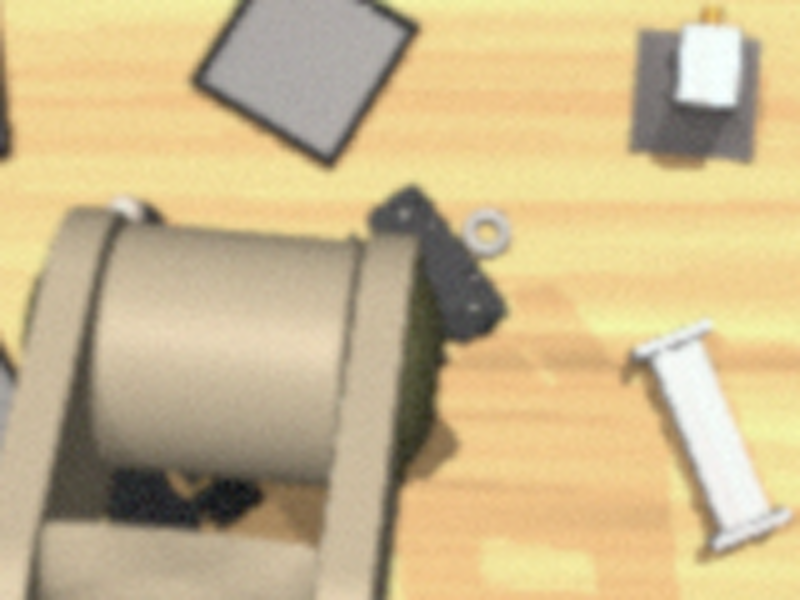

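The arm hides the guide from the top camera; the horn and long guide are untouched at their places. The pose matches the estimate, so I'm going down.

send_rows --moves "6 0 0 3 0 0 0; 6 0 0 6 0 0 0; 6 0 0 9 0 0 0; 6 0 0 10.5 0 0 0; 6 0 0 10.9 0 0 0; 1.5 0 0 10.9 0 0 0; 1.5 0 0 10.9 0 0 0; 1.5 0 0 10.9 0 0 0"

```text
clock: 2.15
position: [0.4546, 0.0843, 0.013]
tcp_rot: [-1.016, 2.97, -0.001]
force: [-0.3, -0.2, -0.1]
gripper_width: 0.0424
finger_force: 0.0
```

send_rows --moves "1.5 0 0 0 0 0 0; 1.5 0 0 0 0 0 0; 1.5 0 0 0 0 0 0; 1.5 0 0 0 0 0 0"

```text
clock: 2.48
position: [0.4544, 0.0839, 0.0125]
tcp_rot: [-1.015, 2.972, -0.001]
force: [-0.3, 1.7, 6.6]
gripper_width: 0.0257
finger_force: 30.0
```

```bash
python3 plan.py 454.7 83 130 128;python3 - <<'E'
from h import *
d=grab("side"); crop(d,215,100,200,150,4,"a2")
E
```

```text
t 2.48 tcp mm [454.4  83.9  12.5] yaw_y 127.7 w 25.7 F [-0.3  1.7  6.6] ff 30.0
shift cm [  0.02  -0.1  -11.75] | 11.8 turn deg [-0.1  0.1 -0.3]
```

View pics/a2.png

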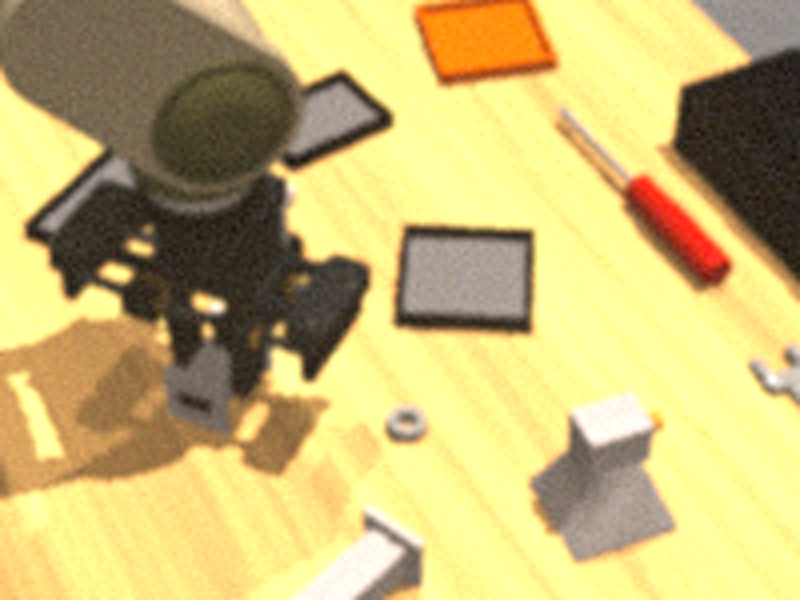

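The guide's flange sits between the fingers at (200,395), held at a width of 25.7 mm and 30 N. Lifting.

send_rows --moves "1.5 0 0 -0.5 0 0 0; 1.5 0 0 -1.5 0 0 0; 1.5 0 0 -4 0 0 0; 1.5 0 0 -7 0 0 0; 1.5 0 0 -9.5 0 0 0; 1.5 0 0 -11 0 0 0; 1.5 0 0 -11.7 0 0 0; 1.5 0 0 -11.8 0 0 0"

```text
clock: 3.2
position: [0.4543, 0.0839, 0.1309]
tcp_rot: [-1.015, 2.971, -0.001]
force: [0.2, 0.1, -2.4]
gripper_width: 0.0257
finger_force: 30.0
```

```bash
python3 plan.py 621.5 293.5 130 99
```

```text
t 3.2 tcp mm [454.3  83.9 130.9] yaw_y 127.7 w 25.7 F [ 0.2  0.1 -2.4] ff 30.0
shift cm [-26.05   6.35   0.12] | 26.8 turn deg [-0.1  0.1 28.7]
```

send_rows --moves "1.5 -1 0.2 0 0 0 1; 1.5 -3 0.7 0 0 0 3; 1.5 -6 1.5 0 0 0 6; 1.5 -9 2.2 0 0 0 10; 1.5 -12 2.9 0 0 0 14; 1.5 -15 3.7 0 0 0 18; 1.5 -18 4.4 0 0 0 22; 1.5 -21 5.1 0 0 0 26"

```text
clock: 3.87
position: [0.589, 0.254, 0.1278]
tcp_rot: [0.316, -3.123, 0.001]
force: [0.8, -0.8, -1.3]
gripper_width: 0.0259
finger_force: 30.0
```

```bash
python3 plan.py 621.5 293.5 130 99  621.5 293.5 30 99
```

```text
t 3.87 tcp mm [589.  254.  127.8] yaw_y 101.5 w 25.9 F [ 0.8 -0.8 -1.3] ff 30.0
shift cm [-3.97  3.22 -0.24] | 5.1 turn deg [-0.  -0.2  2.5]
shift cm [-4.    3.23  9.76] | 11.0 turn deg [-0.  -0.2  2.5]
```

send_rows --moves "1.5 -2 1.6 0 0 0 1.5; 1.5 -3.4 2.7 0 0 0 2.5; 1.5 -4 3.2 0 0 0 2.5; 1.5 -4 3.2 0 0 0 2.5; 1.5 -4 3.2 3 0 0 2.5; 1.5 -4 3.2 6 0 0 2.5; 1.5 -4 3.2 7.5 0 0 2.5; 1.5 -4 3.2 8 0 0 2.5"

```text
clock: 4.53
position: [0.6193, 0.291, 0.0454]
tcp_rot: [0.252, -3.124, 0.002]
force: [0.0, 0.5, -1.0]
gripper_width: 0.0254
finger_force: 30.0
```

```bash
python3 plan.py 621.5 293.5 17 99;python3 - <<'E'
from h import *
d=grab("side"); crop(d,215,70,160,120,5,"a3")
E
```

```text
t 4.53 tcp mm [619.3 291.   45.4] yaw_y 99.2 w 25.4 F [ 0.   0.5 -1. ] ff 30.0
shift cm [-0.27  0.21  2.84] | 2.9 turn deg [-0.1 -0.4  0.2]
```

View pics/a3.png

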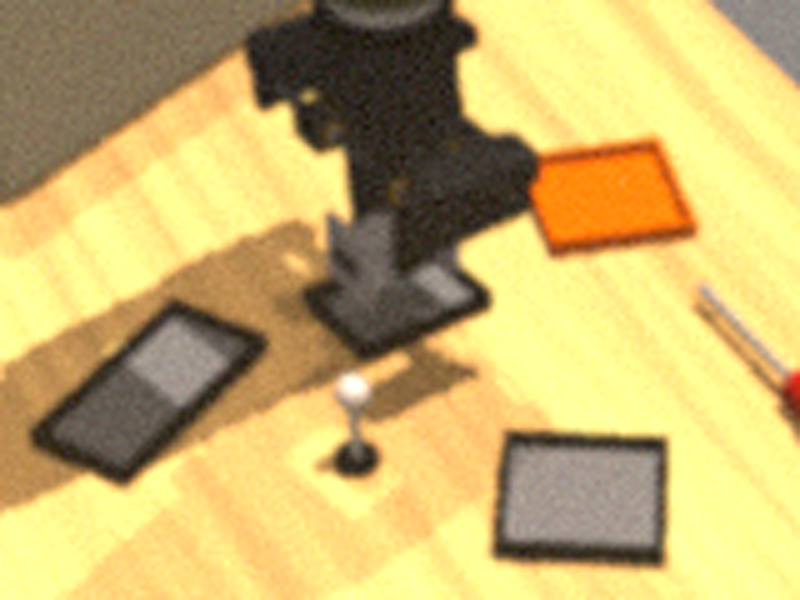

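The guide hangs over the short nest at (395,300) in line with it, and the probe stands clear at (355,420). Lowering slowly.

send_rows --moves "1.5 -0.25 0.2 0.5 0 0.4 0; 1.5 -0.25 0.2 1.2 0 0.4 0; 1.5 -0.25 0.2 1.8 0 0.4 0; 1.5 -0.25 0.2 2.2 0 0.4 0; 1.5 -0.25 0.2 2.5 0 0.4 0; 1.5 -0.25 0.2 2.7 0 0.4 0; 1.5 -0.25 0.2 2.8 0 0.4 0; 1.5 -0.25 0.2 2.8 0 0.4 0"

```text
clock: 5.25
position: [0.6237, 0.2946, 0.0217]
tcp_rot: [0.252, -3.124, 0.001]
force: [0.1, 1.0, -1.3]
gripper_width: 0.0255
finger_force: 30.0
```

```bash
python3 plan.py 621.5 293.5 16 99
```

```text
t 5.25 tcp mm [623.7 294.6  21.7] yaw_y 99.2 w 25.5 F [ 0.1  1.  -1.3] ff 30.0
shift cm [ 0.23 -0.07  0.57] | 0.6 turn deg [-0.  -0.4  0.2]
```

send_rows --moves "1.5 0.2 0 0.2 0 0 0; 1.5 0.2 0 0.3 0 0 0; 1.5 0.2 0 0.4 0 0 0; 1.5 0.2 0 0.5 0 0 0; 1.5 0.2 0 0.55 0 0 0; 1.5 0.2 0 0.55 0 0 0"

```text
clock: 5.75
position: [0.6217, 0.2943, 0.0167]
tcp_rot: [0.252, -3.125, 0.001]
force: [-2.1, -0.8, 1.9]
gripper_width: 0.0256
finger_force: 30.0
```

Fz changed sign, so the guide is on the floor. Releasing and going up.

send_rows --moves "3.2 0 0 0 0 0 0; 4 0 0 0 0 0 0; 5 0 0 0 0 0 0; 5.5 0 0 -1 0 0 0; 5.5 0 0 -4 0 0 0; 5.5 0 0 -8 0 0 0; 5.5 0 0 -12 0 0 0; 5.5 0 0 -14 0 0 0"

```text
clock: 6.42
position: [0.6238, 0.2948, 0.1626]
tcp_rot: [-0.253, 3.131, 0.001]
force: [0.3, -0.0, -0.2]
gripper_width: 0.0552
finger_force: 0.0
```

```bash
python3 plan.py 619.5 -109.5 150 87.5
```

```text
t 6.42 tcp mm [623.8 294.8 162.6] yaw_y 99.2 w 55.2 F [ 0.3 -0.  -0.2] ff 0.0
shift cm [  6.92 -39.83   1.22] | 40.4 turn deg [ 0.1  0.  11.7]
```

send_rows --moves "5.5 0.5 -3 0 0 0 1; 5.5 1.2 -7 0 0 0 2.5; 5.5 1.9 -11 0.3 0 0 4; 5.5 2.6 -15 0.5 0 0 5; 5.5 3.3 -19 0.7 0 0 6.5; 5.5 4 -23 0.9 0 0 8; 5.5 4.7 -27 1 0 0 9.5; 5.5 5.4 -31 1.2 0 0 11"

```text
clock: 7.08
position: [0.6188, -0.0222, 0.1457]
tcp_rot: [-0.05, -3.136, 0.002]
force: [0.4, -0.8, 1.3]
gripper_width: 0.0551
finger_force: 0.0
```

```bash
python3 plan.py 619.5 -109.5 120 87.5
```

```text
t 7.08 tcp mm [618.8 -22.2 145.7] yaw_y 88.2 w 55.1 F [ 0.4 -0.8  1.3] ff 0.0
shift cm [-0.36 -8.72  2.58] | 9.1 turn deg [-0.1 -0.3  0.7]
```

send_rows --moves "5.5 0 -3 0 0 -0.2 0.7; 5.5 -0.2 -6 0 0 -0.3 0.7; 5.5 -0.3 -8 0 0 -0.3 0.7; 5.5 -0.3 -8.7 0 0 -0.3 0.7; 5.5 -0.3 -8.7 1 0 -0.3 0.7; 5.5 -0.3 -8.7 2.2 0 -0.3 0.7; 5.5 -0.3 -8.7 2.5 0 -0.3 0.7; 5.5 -0.3 -8.7 2.5 0 -0.3 0.7"

```text
clock: 7.75
position: [0.6187, -0.1057, 0.1186]
tcp_rot: [-0.065, -3.137, 0.001]
force: [-0.6, 0.0, -0.0]
gripper_width: 0.0552
finger_force: 0.0
```

```bash
python3 plan.py 619.5 -109.5 54 87.5;python3 - <<'E'
from h import *
d=grab("side"); crop(d,255,70,200,200,3,"a4")
E
```

```text
t 7.75 tcp mm [ 618.7 -105.7  118.6] yaw_y 87.6 w 55.2 F [-0.6  0.  -0. ] ff 0.0
shift cm [-0.12 -0.37  6.46] | 6.5 turn deg [-0.  -0.2  0.1]
```

View pics/a4.png

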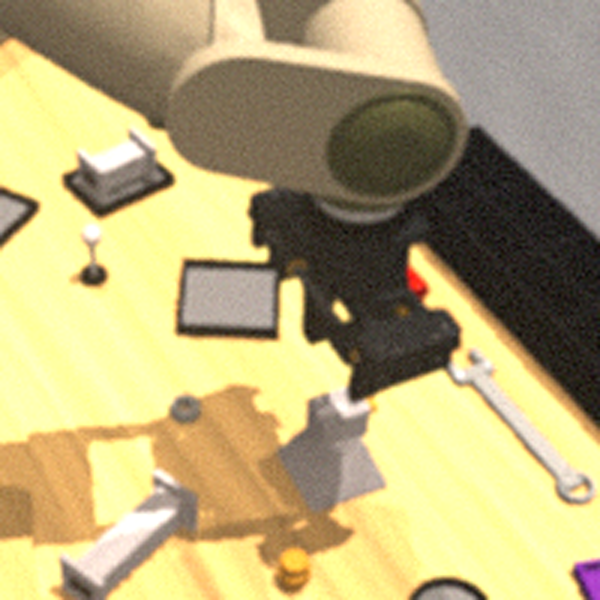

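The short guide is seated in its nest at (120,180), and the probe is upright at (92,255). The gripper is above the horn at (335,400).

send_rows --moves "5.5 -0.1 -0.35 0 0 0 0; 5.5 -0.1 -0.35 1.5 0 0 0; 5.5 -0.1 -0.35 3.5 0 0 0; 5.5 -0.1 -0.35 5 0 0 0; 5.5 -0.1 -0.35 6 0 0 0; 5.5 -0.1 -0.35 6.4 0 0 0; 5.5 -0.1 -0.35 6.4 0 0 0; 5.5 -0.1 -0.35 6.4 0 0 0"

```text
clock: 8.47
position: [0.6204, -0.1111, 0.0565]
tcp_rot: [-0.067, -3.14, 0.003]
force: [-0.5, -0.2, -0.5]
gripper_width: 0.055
finger_force: 0.0
```

```bash
python3 plan.py 619.5 -109.5 54 87.5
```

```text
t 8.47 tcp mm [ 620.4 -111.1   56.5] yaw_y 87.5 w 55.0 F [-0.5 -0.2 -0.5] ff 0.0
shift cm [0.09 0.15 0.25] | 0.3 turn deg [-0.1 -0.   0. ]
```

send_rows --moves "5.5 0 0.1 0.2 0 0 0; 1.8 0 0.1 0.2 0 0 0; 1.8 0 0.1 0.2 0 0 0; 1.8 0 0.1 0.2 0 0 0; 1.8 0 0.1 0.2 0 0 0; 1.8 0 0.1 0.2 0 0 0; 1.8 0 0.1 0.2 0 0 0; 1.8 0 0.1 0.2 0 0 0"

```text
clock: 9.13
position: [0.6199, -0.1098, 0.054]
tcp_rot: [-0.067, -3.139, 0.002]
force: [-0.9, 1.7, 3.2]
gripper_width: 0.0301
finger_force: 29.7
```

```bash
python3 plan.py 638 98.5 160 59.5
```

```text
t 9.13 tcp mm [ 619.9 -109.8   54. ] yaw_y 87.5 w 30.1 F [-0.9  1.7  3.2] ff 29.7
shift cm [ -0.89  20.87 -10.63] | 23.4 turn deg [-0.1 -0.1 28. ]
```

Gripped at a width of 30.1 mm, which is right for the block. Lifting, then travelling.

send_rows --moves "1.8 0 0 -0.5 0 0 0; 1.8 0 0 -2 0 0 0; 1.8 0 0 -5 0 0 0; 1.8 0 0 -8 0 0 0; 1.8 0 0.5 -10 0 0 2; 1.8 0 2 -10.6 0 0 5; 1.8 -0.2 5 -10.6 0 0 9; 1.8 -0.4 8 -10.6 0 0 13"

```text
clock: 9.8
position: [0.6275, -0.0301, 0.1601]
tcp_rot: [-0.431, -3.111, 0.003]
force: [0.3, -0.2, -3.6]
gripper_width: 0.0299
finger_force: 29.7
```

```bash
python3 plan.py 638 98.5 150 59.5
```

```text
t 9.8 tcp mm [627.5 -30.1 160.1] yaw_y 74.2 w 29.9 F [ 0.3 -0.2 -3.6] ff 29.7
shift cm [ 2.49 12.66  0.98] | 12.9 turn deg [-0.1 -0.  14.7]
```

send_rows --moves "1.8 0.6 3 0.2 0 0 4; 1.8 1.2 6 0.4 0 0 8; 1.8 1.7 9 0.6 0 0 11; 1.8 2.2 11.3 0.8 0 0 13.5; 1.8 2.5 12.5 1 0 0 14.7; 1.8 2.5 12.7 1 0 0 14.7; 1.8 2.5 12.7 3 0 0 14.7; 1.8 2.5 12.7 5 0 0 14.7"

```text
clock: 10.47
position: [0.6378, 0.0983, 0.1098]
tcp_rot: [0.816, 3.033, -0.003]
force: [-0.6, -0.6, -3.2]
gripper_width: 0.0297
finger_force: 29.7
```

```bash
python3 plan.py 638 98.5 80 59.5;python3 - <<'E'
from h import *
d=grab("side"); crop(d,265,80,150,150,4,"a5")
E
```

```text
t 10.47 tcp mm [637.8  98.3 109.8] yaw_y 59.9 w 29.7 F [-0.6 -0.6 -3.2] ff 29.7
shift cm [-0.    0.03  2.98] | 3.0 turn deg [-0.1  0.1  0.4]
```

View pics/a5.png

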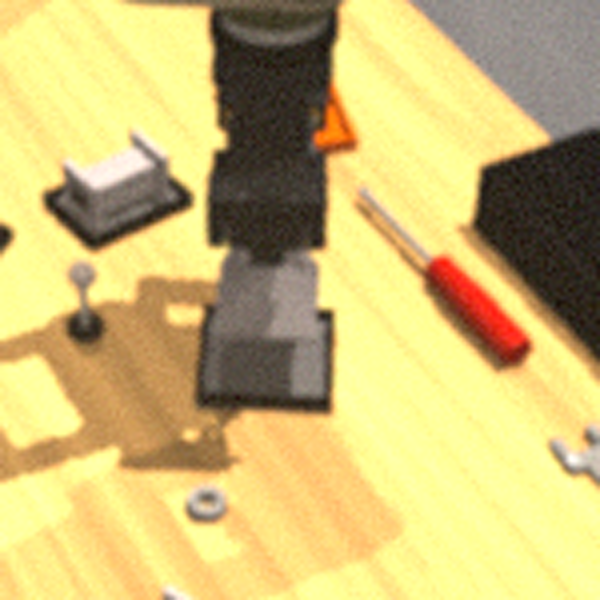

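The horn hangs squarely over the square nest at (268,355). I expect it to touch down at TCP z of about 58 mm.

send_rows --moves "1.8 0 0 0.8 0 0 0; 1.8 0 0 2 0 0 0; 1.8 0 0 3.2 0 0 0; 1.8 0 0 4.1 0 0 0; 1.8 0 0 4.6 0 0 0; 1.8 0 0 4.8 0 0 0; 1.8 0 0 4.9 0 0 0; 1.8 0 0 4.9 0 0 0"

```text
clock: 11.18
position: [0.6375, 0.0988, 0.0609]
tcp_rot: [-0.817, -3.033, 0.002]
force: [0.4, 0.1, -2.8]
gripper_width: 0.0299
finger_force: 29.7
```

send_rows --moves "1.8 0 0 0.1 0 0 0; 1.8 0 0 0.2 0 0 0; 1.8 0 0 0.3 0 0 0; 1.8 0 0 0.3 0 0 0"

```text
clock: 11.52
position: [0.6374, 0.0989, 0.0579]
tcp_rot: [-0.817, -3.033, 0.002]
force: [0.1, 0.3, 0.0]
gripper_width: 0.0303
finger_force: 29.7
```

send_rows --moves "3.5 0 0 0.05 0 0 0; 4.2 0 0 0.05 0 0 0; 5 0 0 0 0 0 0; 5.5 0 0 0 0 0 0; 5.5 0 0 -3 0 0 0; 5.5 0 0 -6 0 0 0; 5.5 0 0 -9 0 0 0; 5.5 0 0 -10 0 0 0"

```text
clock: 12.18
position: [0.6387, 0.099, 0.1622]
tcp_rot: [0.816, 3.028, -0.0]
force: [0.1, -1.1, 0.5]
gripper_width: 0.0549
finger_force: 0.0
```

```bash
python3 plan.py 464.2 -272.8 130 60
```

```text
t 12.18 tcp mm [638.7  99.  162.2] yaw_y 59.8 w 54.9 F [ 0.1 -1.1  0.5] ff 0.0
shift cm [ -3.58 -40.92   3.18] | 41.2 turn deg [ 0.1  0.3 -0.2]
```

send_rows --moves "7.5 -0.2 -2 -1 0 0 4; 7.5 -0.5 -6 -1 0 0 9; 7.5 -0.9 -10 -1 0 0 15; 7.5 -1.2 -14 -1 0 0 21; 7.5 -1.6 -18 0 0 0 27; 7.5 -1.9 -22 0 0 0 33; 7.5 -2.3 -26 0 0 0 39; 7.5 -2.6 -30 0.5 0 0 44"

```text
clock: 12.85
position: [0.5081, -0.1751, 0.153]
tcp_rot: [1.9, 2.501, -0.003]
force: [0.6, 0.3, 0.4]
gripper_width: 0.0752
finger_force: 0.0
```

```bash
python3 plan.py 464.2 -272.8 130 0
```

```text
t 12.85 tcp mm [ 508.1 -175.1  153. ] yaw_y 15.5 w 75.2 F [0.6 0.3 0.4] ff 0.0
shift cm [-8.24 -6.85  2.33] | 11.0 turn deg [-0.1  0.1 15.5]
```

send_rows --moves "7.5 -2.4 -2 0.5 0 0 5; 7.5 -5 -4.1 1 0 0 10; 7.5 -7 -5.8 1.6 0 0 14; 7.5 -8 -6.7 2.2 0 0 15.5; 7.5 -8.2 -6.85 2.3 0 0 15.5; 7.5 -8.2 -6.85 2.3 0 0 15.5; 7.5 -8.2 -6.85 3 0 0 15.5; 7.5 -8.2 -6.85 3 0 0 15.5"

```text
clock: 13.52
position: [0.4658, -0.2695, 0.1223]
tcp_rot: [-2.211, -2.23, 0.003]
force: [-0.1, 0.1, 1.0]
gripper_width: 0.0747
finger_force: 0.0
```

```bash
python3 plan.py 464.2 -272.8 14 0;python3 - <<'E'
from h import *
d=grab("side"); crop(d,260,100,180,225,2.6,"a6")
E
```

```text
t 13.52 tcp mm [ 465.8 -269.5  122.3] yaw_y 0.5 w 74.7 F [-0.1  0.1  1. ] ff 0.0
shift cm [-0.33 -0.13 10.83] | 10.8 turn deg [-0.1  0.   0.5]
```

View pics/a6.png

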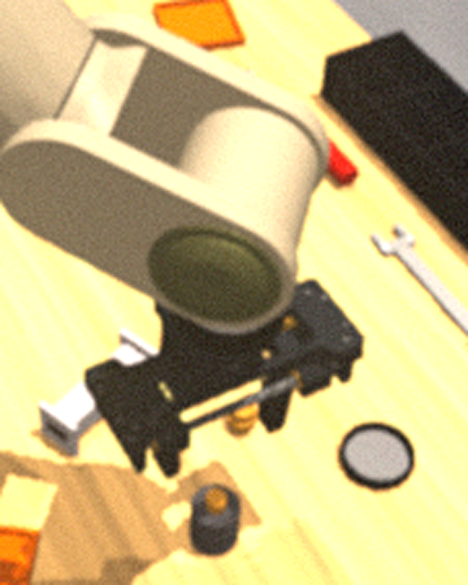

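The open gripper is above the load at (215,518), with the round nest clear at (377,455). Going down to the load.

send_rows --moves "7.5 -0.3 -0.15 0.5 0 0 0; 7.5 -0.3 -0.15 3.5 0 0 0; 7.5 -0.3 -0.15 6.5 0 0 0; 7.5 -0.3 -0.15 9 0 0 0; 7.5 -0.3 -0.15 10.4 0 0 0; 7.5 -0.3 -0.15 10.8 0 0 0; 7.5 -0.3 -0.15 10.8 0 0 0; 7.5 -0.3 -0.15 10.8 0 0 0"

```text
clock: 14.23
position: [0.4643, -0.2744, 0.0159]
tcp_rot: [2.214, 2.228, -0.003]
force: [0.4, 0.8, 0.8]
gripper_width: 0.0749
finger_force: 0.0
```

send_rows --moves "2.8 0 0 0 0 0 0; 2.8 0 0 0 0 0 0; 2.8 0 0 0 0 0 0; 2.8 0 0 0 0 0 0; 2.8 0 0 0 0 0 0; 2.8 0 0 0 0 0 0; 2.8 0 0 0 0 0 0; 2.8 0 0 0 0 0 0"

```text
clock: 14.9
position: [0.4639, -0.2743, 0.0154]
tcp_rot: [2.215, 2.228, -0.003]
force: [-1.4, 0.6, 2.9]
gripper_width: 0.0397
finger_force: 30.0
```

```bash
python3 plan.py 622.5 -271.5 120 0
```

```text
t 14.9 tcp mm [ 463.9 -274.3   15.4] yaw_y 0.3 w 39.7 F [-1.4  0.6  2.9] ff 30.0
shift cm [  0.17  15.84 -10.48] | 19.0 turn deg [-0.1  0.1  0.3]
```

send_rows --moves "2.8 0 0 -0.5 0 0 0; 2.8 0 0 -2 0 0 0; 2.8 0 0 -5 0 0 0; 2.8 0 0.5 -8 0 0 0; 2.8 0 2 -10 0 0 0; 2.8 0 4.5 -10.5 0 0 0; 2.8 0 7.5 -10.5 0 0 0; 2.8 0 10.5 -10.5 0 0 0"

```text
clock: 15.57
position: [0.5699, -0.2733, 0.1209]
tcp_rot: [2.215, 2.227, -0.003]
force: [0.7, -0.9, -2.3]
gripper_width: 0.0393
finger_force: 30.0
```

```bash
python3 plan.py 622.5 -272.5 50 0
```

```text
t 15.57 tcp mm [ 569.9 -273.3  120.9] yaw_y 0.3 w 39.3 F [ 0.7 -0.9 -2.3] ff 30.0
shift cm [0.07 5.27 7.08] | 8.8 turn deg [-0.1  0.1  0.3]
```

send_rows --moves "2.8 0.1 2.5 0 0 0 0; 2.8 0.1 4.2 0 0 0 0; 2.8 0.1 5.2 0 0 0 0; 2.8 0.1 5.2 1 0 0 0; 2.8 0.1 5.2 3.5 0 0 0; 2.8 0.1 5.2 5.5 0 0 0; 2.8 0.1 5.2 6.7 0 0 0; 2.8 0.1 5.2 7 0 0 0"

```text
clock: 16.23
position: [0.6191, -0.2716, 0.047]
tcp_rot: [-2.211, -2.224, 0.005]
force: [0.1, -0.0, -2.0]
gripper_width: 0.0389
finger_force: 30.0
```

```bash
python3 plan.py 622.5 -272.5 19 0;python3 - <<'E'
from h import *
d=grab("side"); crop(d,320,180,150,130,5,"a7")
E
```

```text
t 16.23 tcp mm [ 619.1 -271.6   47. ] yaw_y 0.3 w 38.9 F [ 0.1 -0.  -2. ] ff 30.0
shift cm [-0.09  0.36  2.8 ] | 2.8 turn deg [-0.4 -0.1  0.3]
```

View pics/a7.png

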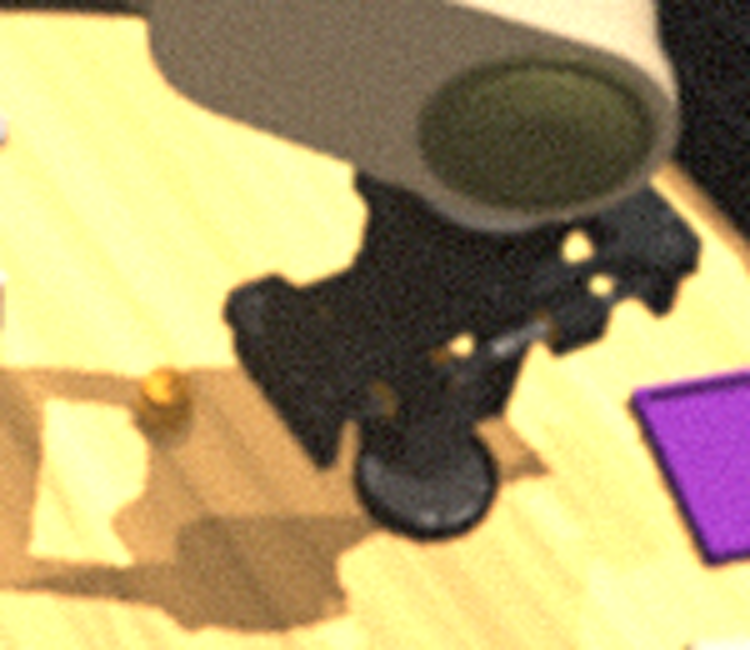

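The load is over the round nest at (428,480). Lowering it; I expect contact at TCP z of about 19.5 mm.

send_rows --moves "2.8 0 0.2 0.6 0 0 0; 2.8 0 0.3 1.3 0 0 0; 2.8 0 0.3 1.9 0 0 0; 2.8 0 0.3 2.3 0 0 0; 2.8 0 0.3 2.5 0 0 0; 2.8 0 0.3 2.5 0 0 0"

```text
clock: 16.78
position: [0.6236, -0.2722, 0.0245]
tcp_rot: [-2.214, -2.227, 0.004]
force: [0.6, -0.4, -1.8]
gripper_width: 0.0392
finger_force: 30.0
```

```bash
python3 plan.py 622.5 -272.5 19 0
```

```text
t 16.78 tcp mm [ 623.6 -272.2   24.5] yaw_y 0.3 w 39.2 F [ 0.6 -0.4 -1.8] ff 30.0
shift cm [-0.03 -0.11  0.55] | 0.6 turn deg [-0.1  0.1  0.3]
```

send_rows --moves "2.8 0 -0.1 0.2 0 0 0; 2.8 0 -0.1 0.35 0 0 0; 2.8 0 -0.1 0.45 0 0 0; 2.8 0 -0.1 0.5 0 0 0; 2.8 0 -0.1 0.55 0 0 0; 2.8 0 -0.1 0.55 0 0 0"

```text
clock: 17.28
position: [0.6229, -0.2723, 0.0195]
tcp_rot: [-2.215, -2.228, 0.003]
force: [-0.5, 0.3, -2.3]
gripper_width: 0.0392
finger_force: 30.0
```

Still hanging free (Fz -2.3). Going a little lower.

send_rows --moves "2.8 0 0 0.1 0 0 0; 2.8 0 0 0.15 0 0 0; 2.8 0 0 0.2 0 0 0; 2.8 0 0 0.2 0 0 0"

```text
clock: 17.62
position: [0.6229, -0.2723, 0.0194]
tcp_rot: [2.214, 2.227, -0.003]
force: [-5.0, 2.5, 10.8]
gripper_width: 0.0392
finger_force: 30.0
```

On the floor. Releasing.

send_rows --moves "4.5 0 0 -0.1 0 0 0; 5.3 0 0 -0.1 0 0 0; 6 0 0 -0.1 0 0 0; 6.5 0 0 -0.2 0 0 0; 6.5 0 0 -3 0 0 0; 6.5 0 0 -7 0 0 0; 6.5 0 0 -10 0 0 0; 6.5 0 0 -12 0 0 0"

```text
clock: 18.28
position: [0.6237, -0.2725, 0.1411]
tcp_rot: [2.212, 2.225, -0.002]
force: [0.2, -0.4, -0.2]
gripper_width: 0.0652
finger_force: 0.0
```

```bash
python3 plan.py 438.5 -114.5 120 -67.5
```

```text
t 18.28 tcp mm [ 623.7 -272.5  141.1] yaw_y 0.3 w 65.2 F [ 0.2 -0.4 -0.2] ff 0.0
shift cm [ 15.92 -18.43   2.01] | 24.4 turn deg [ 0.2  0.1 67.8]
```

send_rows --moves "6 1 -1.2 0 0 0 5; 6 3 -3.5 0 0 0 12; 6 5 -5.8 0.2 0 0 19; 6 7 -8.1 0.5 0 0 26; 6 9 -10.4 0.8 0 0 33; 6 11 -12.7 1 0 0 40; 6 13 -15 1.3 0 0 47; 6 14.5 -16.8 1.7 0 0 54"

```text
clock: 18.95
position: [0.4525, -0.1267, 0.1206]
tcp_rot: [2.987, 0.971, -0.003]
force: [0.4, 0.5, -0.2]
gripper_width: 0.0601
finger_force: 0.0
```

```bash
python3 plan.py 438.5 -114.5 110 -67.5
```

```text
t 18.95 tcp mm [ 452.5 -126.7  120.6] yaw_y -54.0 w 60.1 F [ 0.4  0.5 -0.2] ff 0.0
shift cm [-0.41 -1.81  1.06] | 2.1 turn deg [ 0.   0.1 13.5]
```

send_rows --moves "6 -0.2 -1 0.4 0 0 6; 6 -0.4 -1.6 0.8 0 0 12; 6 -0.4 -1.8 1 0 0 13.5; 6 -0.4 -1.8 1 0 0 13.5; 6 -0.4 -1.8 1 0 0 13.5"

```text
clock: 19.37
position: [0.4404, -0.1161, 0.1107]
tcp_rot: [3.078, 0.624, -0.003]
force: [-0.5, -0.1, -0.1]
gripper_width: 0.0598
finger_force: 0.0
```

```bash
python3 plan.py 438.5 -114.5 11 -67.5;python3 - <<'E'
from h import *
d=grab("side"); crop(d,230,120,200,190,3.1,"a8")
E
```

```text
t 19.37 tcp mm [ 440.4 -116.1  110.7] yaw_y -67.1 w 59.8 F [-0.5 -0.1 -0.1] ff 0.0
shift cm [-0.1  -0.23  9.97] | 10.0 turn deg [0.  0.1 0.4]
```

View pics/a8.png

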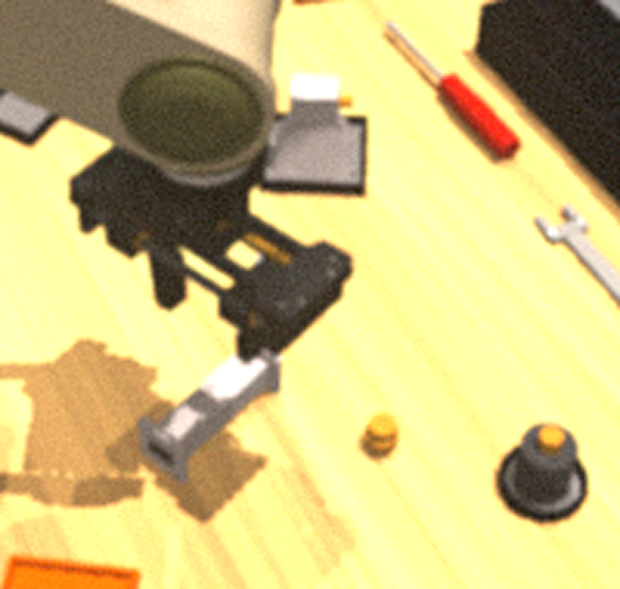

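The load stands in the round nest at (543,475), the horn in the square nest at (315,140), and the fingers straddle the long guide at (212,410). Going down.

send_rows --moves "6 -0.1 -0.2 2 0 0 0; 6 -0.1 -0.2 5 0 0 0; 6 -0.1 -0.2 8 0 0 0; 6 -0.1 -0.2 9.5 0 0 0; 6 -0.1 -0.2 9.9 0 0 0; 6 -0.1 -0.2 9.9 0 0 0; 6 -0.1 -0.2 9.9 0 0 0; 1.5 -0.1 -0.2 9.9 0 0 0"

```text
clock: 20.08
position: [0.4391, -0.1151, 0.0126]
tcp_rot: [3.077, 0.622, -0.0]
force: [-0.3, 0.0, 0.3]
gripper_width: 0.0552
finger_force: 0.0
```

send_rows --moves "1.5 0 0 0 0 0 0; 1.5 0 0 0 0 0 0; 1.5 0 0 0 0 0 0; 1.5 0 0 0 0 0 0; 1.5 0 0 0 0 0 0; 1.5 0 0 0 0 0 0; 1.5 0 0 0 0 0 0"

```text
clock: 20.67
position: [0.4385, -0.1147, 0.0118]
tcp_rot: [3.078, 0.621, -0.002]
force: [-1.8, 1.0, 6.1]
gripper_width: 0.0258
finger_force: 30.0
```

```bash
python3 plan.py 464.5 284.5 130 -58
```

```text
t 20.67 tcp mm [ 438.5 -114.7   11.8] yaw_y -67.2 w 25.8 F [-1.8  1.   6.1] ff 30.0
shift cm [ 17.87 -35.77 -11.88] | 41.7 turn deg [ 0.   0.1 -9.2]
```

send_rows --moves "1.5 0 0 -0.5 0 0 0; 1.5 0 0 -2 0 0 0; 1.5 0 0 -5 0 0 0; 1.5 0.2 -0.4 -8.5 0 0 0; 1.5 0.9 -1.8 -11 0 0 -1; 1.5 2.2 -4.4 -12 0 0 -2; 1.5 3.7 -7.4 -12 0 0 -3; 1.5 5.2 -10.4 -12 0 0 -4"

```text
clock: 21.33
position: [0.446, 0.0026, 0.1322]
tcp_rot: [3.054, 0.728, -0.001]
force: [0.7, -0.6, -2.5]
gripper_width: 0.0256
finger_force: 30.0
```

send_rows --moves "1.5 1.5 -3 0 0 0 -1; 1.5 3 -6 0 0 0 -2; 1.5 4.5 -9 0 0 0 -3; 1.5 6 -12 0 0 0 -4; 1.5 7.5 -15 0 0 0 -5; 1.5 8.7 -17.4 0 0 0 -5; 1.5 9.5 -19 0 0 0 -5; 1.5 9.8 -19.6 0 0 0 -5"

```text
clock: 22.0
position: [0.4444, 0.2228, 0.1309]
tcp_rot: [3.02, 0.865, -0.004]
force: [-0.9, -0.6, -2.0]
gripper_width: 0.0256
finger_force: 30.0
```

```bash
python3 plan.py 464.5 284.5 60 -58
```

```text
t 22.0 tcp mm [444.4 222.8 130.9] yaw_y -58.0 w 25.6 F [-0.9 -0.6 -2. ] ff 30.0
shift cm [ 5.   -4.17  7.07] | 9.6 turn deg [-0.   0.2 -0. ]
```

send_rows --moves "1.5 2 -1.7 0 0 0 0; 1.5 3.8 -3.2 0 0 0 0; 1.5 4.8 -4 0 0 0 0; 1.5 5 -4.2 1.5 0 0 0; 1.5 5 -4.2 4 0 0 0; 1.5 5 -4.2 6.5 0 0 0; 1.5 5 -4.2 8 0 0 0; 1.5 5 -4.2 8.3 0 0 0"

```text
clock: 22.67
position: [0.464, 0.2814, 0.0453]
tcp_rot: [3.02, 0.86, -0.012]
force: [-0.5, -0.6, -2.3]
gripper_width: 0.0258
finger_force: 30.0
```

```bash
python3 plan.py 464.5 284.5 16 -58;python3 - <<'E'
from h import *
d=grab("side"); crop(d,195,90,130,100,5,"a9")
E
```

```text
t 22.67 tcp mm [464.  281.4  45.3] yaw_y -58.2 w 25.8 F [-0.5 -0.6 -2.3] ff 30.0
shift cm [ 0.23 -0.24  2.93] | 2.9 turn deg [-0.1  0.4 -0.2]
```

View pics/a9.png

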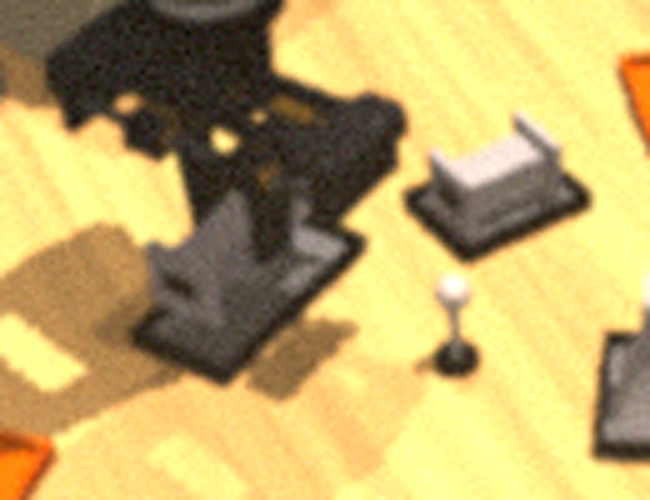

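The long guide is in line over its nest at (240,285) and the probe is upright at (455,330). Lowering.

send_rows --moves "1.5 0.2 -0.1 0.5 0 0 0; 1.5 0.2 -0.1 1.2 0 0 0; 1.5 0.2 -0.1 1.8 0 0 0; 1.5 0.2 -0.1 2.2 0 0 0; 1.5 0.2 -0.1 2.5 0 0 0; 1.5 0.2 -0.1 2.5 0 0 0"

```text
clock: 23.22
position: [0.4662, 0.2844, 0.0225]
tcp_rot: [3.02, 0.861, -0.004]
force: [-0.3, 0.2, -3.2]
gripper_width: 0.0254
finger_force: 30.0
```

```bash
python3 plan.py 464.5 284.5 15.5 -58
```

```text
t 23.22 tcp mm [466.2 284.4  22.5] yaw_y -58.2 w 25.4 F [-0.3  0.2 -3.2] ff 30.0
shift cm [-0.14 -0.1   0.7 ] | 0.7 turn deg [ 0.   0.2 -0.2]
```

send_rows --moves "1.5 -0.1 0 0.2 0 0 0; 1.5 -0.1 0 0.35 0 0 0; 1.5 -0.1 0 0.5 0 0 0; 1.5 -0.1 0 0.6 0 0 0; 1.5 -0.1 0 0.7 0 0 0; 1.5 -0.1 0 0.75 0 0 0; 1.5 -0.1 0 0.75 0 0 0"

```text
clock: 23.8
position: [0.4656, 0.2839, 0.0158]
tcp_rot: [3.02, 0.861, -0.002]
force: [-0.9, -0.7, 4.0]
gripper_width: 0.0255
finger_force: 30.0
```

Contact made. Releasing and going up.

send_rows --moves "3.2 0 0 0 0 0 0; 4 0 0 0 0 0 0; 5 0 0 0 0 0 0; 5.5 0 0 -1 0 0 0; 5.5 0 0 -4 0 0 0; 5.5 0 0 -8 0 0 0; 5.5 0 0 -12 0 0 0; 5.5 0 0 -16 0 0 0"

```text
clock: 24.47
position: [0.4654, 0.284, 0.1781]
tcp_rot: [3.02, 0.861, -0.003]
force: [0.1, 1.1, -0.1]
gripper_width: 0.0548
finger_force: 0.0
```

```bash
python3 plan.py 400 200 240 -58 250 430 240 -58
```

```text
t 24.47 tcp mm [465.4 284.  178.1] yaw_y -58.2 w 54.8 F [ 0.1  1.1 -0.1] ff 0.0
shift cm [-10.     3.69  -6.17] | 12.3 turn deg [ 0.   0.1 -0.2]
shift cm [-10.61 -23.76  -6.17] | 26.7 turn deg [ 0.   0.1 -0.2]
```

Moving back towards the start, out of the cameras' view, for the final check.

send_rows --moves "5.5 -1 -2 -3 0 0 0; 5.5 -2.5 -5.5 -5 0 0 0; 5.5 -4 -9 -6 0 0 0; 5.5 -5.5 -12.5 -6 0 0 0; 5.5 -7 -16 -6 0 0 0; 5.5 -8.5 -19 -6 0 0 0; 5.5 -10 -22.5 -6 0 0 0; 5.5 -10.5 -23.5 -6 0 0 0"

```text
clock: 25.13
position: [0.2491, 0.43, 0.2366]
tcp_rot: [-3.019, -0.866, 0.003]
force: [0.3, -0.1, -0.3]
gripper_width: 0.0551
finger_force: 0.0
```

```bash
python3 - <<'E'
from h import *
t,s=grab("top"),grab("side"); crop(t,185,120,265,140,3,"f1")
P=np.vstack([cloud(t).reshape(-1,3)]); Q2=cloud(s).reshape(-1,3)
for nm,PP in(("top",P),("side",Q2)):
  for k,c,r,lo,hi in(("long",(.4645,.2845),.075,.028,.06),("short",(.6215,.2935),.055,.028,.06),("load",(.6225,-.2715),.04,.03,.07),("horn",(.638,.0985),.05,.075,.1),("probe",(.545,.185),.04,.03,.1)):
    Q=PP[(np.hypot(PP[:,0]-c[0],PP[:,1]-c[1])<r)&(PP[:,2]>lo)&(PP[:,2]<hi)]
    if len(Q)<5: print(nm,k,len(Q)); continue
    cc,wh,a=cv2.minAreaRect((Q[:,:2]*1000).astype(np.float32)); a=a if wh[0]>wh[1] else a+90
    print(nm,k,len(Q),np.round(cc,1),np.round(wh,1),'yaw',round(a%180,1),'z p50,95',np.round(np.percentile(Q[:,2],[50,95]),4))
E
```

```text
top long 523 [464.7 283.2] [111.6  42.5] yaw 31.9 z p50,95 [0.0375 0.0463]
top short 330 [621.4 293. ] [66.2 42.4] yaw 8.7 z p50,95 [0.0379 0.0477]
top load 207 [ 623.  -270.6] [39.2 37.3] yaw 24.7 z p50,95 [0.0486 0.0623]
top horn 204 [640.4  97.1] [30.4 48.9] yaw 148.7 z p50,95 [0.0839 0.0866]
top probe 47 [544.7 185.7] [18.5 16. ] yaw 1.1 z p50,95 [0.0568 0.062 ]
side long 398 [466.9 284.5] [115.4  44.6] yaw 31.7 z p50,95 [0.0367 0.0455]
side short 239 [622.  292.1] [69.2 42.1] yaw 9.9 z p50,95 [0.0372 0.0466]
side load 319 [ 622.7 -271.3] [40.9 39.9] yaw 84.8 z p50,95 [0.0481 0.0605]
side horn 162 [638.6  98. ] [37.1 38.6] yaw 152.3 z p50,95 [0.0831 0.0864]
side probe 48 [545.7 184. ] [15.1 16.3] yaw 154.6 z p50,95 [0.0545 0.06  ]
```

View pics/f1.png

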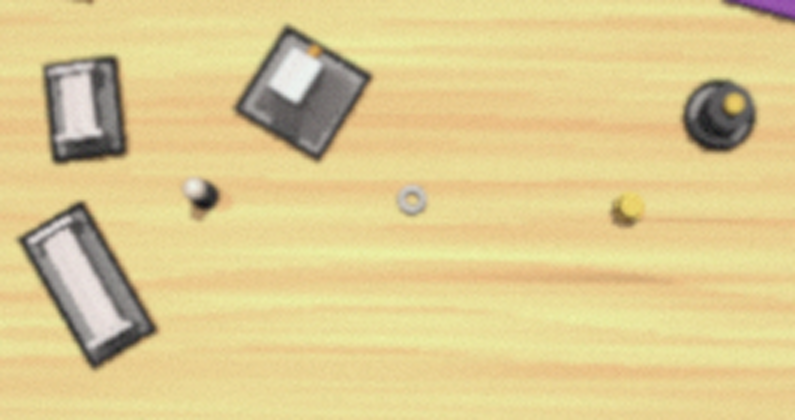

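All four parts sit in their nests, centred within about 3 mm and about 4 mm higher than on the bench: short (84,108), long (88,285), horn (303,93), load (720,115). The probe has not moved from (200,192). Handing in.

```bash
python3 -c "
from cell import order
print(order.sign_off())"
```

```text
the job is handed in; nothing more can be done
None
```

I handed the job in with all four parts flat in their nests, each within about 3 mm of centre in the final check, and the probe unmoved; sign-off gave no verdict.

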